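# Gauge the spun tumblers in the bench caliper and stack them

### The arm

A 6-joint arm with a two-finger parallel gripper is mounted at the origin on the work surface. World frame = base frame: x ahead of the robot, y to its left, z up, the work surface at z = 0. Lengths are in m, angles in rad, forces in N, time in s.
With the tool pointing down it reaches from about 0.25 to 0.775 m from the base axis. Payload 4 kg.
Tool frame: the origin (TCP) lies midway between the tips of the shut fingers; the grasp point (between the pads) lies 19 mm behind it; z points along the fingers, y is the line along which they close (so a half turn about z gives the same grasp; the last joint's range is limited). The gripper opens to 94 mm and grips with 3 to 60 N. Pads are 16 mm wide; open, the fingers measure 119 mm over their backs; the gripper's body (75 mm by 177 mm) begins 78 mm behind the grasp point.
Start: joints at [1.106, 0.087, 1.371, -0, 1.684, -0.103], TCP at [0.195, 0.514, 0.206] pointing down, gripper open.
Joint ranges: [-3.1, 3.1], [-0.76, 2.03], [0.27, 2.55], [-1.08, 4.22], [0.17, 2.65], [-2.57, 2.57]. Speed limits (rad/s): [2.79, 2.79, 3.14, 3.14, 3.14, 3.14].

### API

Orientations are given as [roll, pitch, yaw] about the fixed x, y, z axes, in that order (R = Rz(yaw) Ry(pitch) Rx(roll)).
In Python, from bench import robot gives the robot as it stands. The module is installed in compiled form; this text tells all that it offers.
- The arm moves only by the tool arm_command, never from a script. Its argument "targets" is a list of rows, each a list of 4 numbers: the shift along the world's x, y, z as a fraction of full scale, then the turn about the world's z as a fraction of full scale. A call has 1 to 8 rows; each row is the pose to reach, as a shift and turn from the pose commanded when the call began; what a row does not reach only later rows make up. Full scale, the value 1, is 0.5 m for a shift and 120 degrees for a turn. A row lasts 1/12 s, in which the tool goes at most 41.7 mm and 7.16 degrees, less where a joint would pass 70% of its speed; a pose out of reach is approached as far as the arm can. A call with a number of a shift or a turn outside -1 to 1 is refused whole. A call with a gripper value outside its range is refused whole. "claw" is the closure, from 0 (fully open) to 1 (shut), set as the call begins (left out, the last holds). The fingers move at their own pace and stop on an object; the grip force is fixed at half the most. Time passes only in rows, so rows that repeat a pose let the fingers close. It gives the time, the measured TCP pose, the force, the opening and the grip force at its end, in the units of the state.
- robot.get_obs(): the state, without advancing time (a new reading comes with each control period).
- robot.snapshot(name): name is "scene" or "top" or "wrist"; returns the picture (400x640x3 uint8, red, green, blue); there is no depth.
- robot.camera_info(name): a dict with "vfov" (degrees; the focal length in pixels is half the picture's height over the tangent of half this angle, whatever the lens; pixels are square), "cx", "cy" (the principal point, pixels), "extrinsics" (4x4, takes a point from camera to world coordinates); the wrist camera has in their place "T_tool_cam" (4x4, takes a point from camera to tool coordinates, whose origin is the TCP and whose axes are the flange's). Camera axes: x right, y up, looking along -z (the intrinsics and any distortion apply to the point x, -y, -z); pixel columns grow to the right and rows downward; lengths in m; the calibration is good to about 2 mm. A picture is of the moment at which its call begins: read the wrist's pose just before it. camera_info takes no time and is no camera call.
- robot.close_job(): hands the job in; it is judged then, once.
The state is a dict: "time": time; "joint_positions": joint angles; "qvel": joint speeds; "joint_torque": joint torques, N m; "tool_pos": TCP position; "ee_rot": TCP orientation; "wrist_force": force on the tool from outside, world axes, zero at the start; "wrist_torque": the same for the moment, N m; "width": finger opening in m; "finger_force": force on a finger pad.
Only numpy, scipy, OpenCV 4.12 (cv2) and the standard library are available. Lean on these libraries where they do the work, as an engineer would, in place of code of your own. Each camera call takes 0.05 s, during which the arm holds its last target. There are 200 camera calls.

### The job

Move the orange hammer out of the caliper and lay it on the black rubber mat. Then check the metal tumblers that are here one at a time, in the order copper, brass, steel: stand the tumbler upright between the caliper jaws, slide the blue jaw gently shut until both jaws press on its collar and hold it there a moment, open the jaw again, and nest the tumbler fully home in the stack that starts with the black tumbler, before you gauge the next one. Leave the stack standing upright on the bench and the other things on the bench where they are.

Things in the scene. Friction and masses are not known exactly. Their poses are not given: they have to be found in the camera images.
- caliper: Fixed bench caliper, grey foot and steel beam (top 45 above the bench) on its far side, from x = 73 on. Origin: on the bench below the middle of the fixed jaw's flat face. y points from the fixed to the sliding jaw (sliding direction), z up, x towards the beam. Jaw faces: x -36 to +70, z 10 to 48, jaws 22 thick. Parts stand on the bench itself between the jaws, at about x = 0.
- fixed_jaw: The fixed steel jaw; its frame is that of the caliper (face in the plane y = 0, jaw on the -y side).
- sliding_jaw_face (a point): Middle of the flat face of the steel jaw that moves with the blue slider, 29 above the bench, at x = 0 and y = the gap in the caliper's frame.
- slider (a joint): The gap between the jaw faces in m: 0 shut, at most 0.130; about 0.066 when closed on a tumbler's collar. Slides with about 1.5 N friction and stays where it is left.
- thumb_grip (a point): Centre of the top of the blue thumb post on the slider, 94 above the bench, by which the jaw is slid. The post is 16 thick along the sliding direction, 22 wide across it and stands free over the top 38. It is 30 behind the sliding jaw's face and at x = 35 in the caliper's frame.
- copper_cup: Copper-coloured (reddish) tumbler, same shape as the others: 46 tall, foot 36 across, widening to a straight collar 66 across (top 13 mm; 60 across inside), wall 3, solid base 16 thick, so one nested in another stands 16 higher. 280 g. Stands on the bench to the left. Origin: centre of its underside, z up through the mouth.
- brass_cup: Brass (yellow) tumbler, same shape as the others: 46 tall, foot 36 across, widening to a straight collar 66 across (top 13 mm; 60 across inside), wall 3, solid base 16 thick, so one nested in another stands 16 higher. 280 g. Stands on the bench to the left. Origin: centre of its underside, z up through the mouth.
- steel_cup: Bright steel (grey) tumbler, same shape as the others: 46 tall, foot 36 across, widening to a straight collar 66 across (top 13 mm; 60 across inside), wall 3, solid base 16 thick, so one nested in another stands 16 higher. 280 g. Stands on the bench to the left. Origin: centre of its underside, z up through the mouth.
- master_cup: Black tumbler, the bottom of the stack, same shape and sizes as the others, 400 g, standing upright on the bench to the right. Origin: centre of its underside, z up.
- hammer: Orange dead-blow hammer, 400 g, lying flat, its head between the caliper jaws at the start and its handle towards the robot. Origin: at bench level under its balance point, on the handle; x points along the handle to the head, z up. Round handle 22 across, its axis 17 above the underside, free from x = 22 back to x = -120, then a butt 34 across to x = -145.
- hammer_head (a point): Centre of the hammer's head, 40 ahead of the hammer's origin and 17 up; the head is a cylinder 34 across and 74 long, across the handle.
- mat: Black rubber mat fixed on the bench to the near right, 260 (own x) by 160 (own y), 3 thick. Origin: centre of its underside.
- bench_block: Bystander: square steel bench block, 90 by 90, 20 high, behind the caliper. Origin: centre of its underside.
- ball_stake: Bystander: dark steel ball-headed stake, 50 across, 80 tall, behind the caliper. Origin: centre of its underside.
- polish_tin: Bystander: green tin with a white lid, 60 across, 60 tall, to the left near the robot. Origin: centre of its underside.
Not all that is in view belongs to the job. Of the things shaped like the hammer, the orange one is meant.

How it is judged:
By the outcome, as a careful person would: the job done as asked, in the order asked, and still so for the second after the job is handed in, with the robot touching nothing.
Of copper_cup, brass_cup, steel_cup only 2 to 3 are there at a start; the rules pass over those that are not, and their reading is None.
At some moment in a run one of hammer, copper_cup, brass_cup, steel_cup may be knocked a few centimetres aside while the robot is not near it.
It also fails if it takes over 210 s, if anything falls off the work surface, if the arm or the gripper's body presses on something with over 40 N, if the wrist force passes 120 N, or if a joint passes its speed limit or range.

## Working session

There is one attempt and no reset: what is moved stays moved. The work goes in short steps, Python scripts to look and compute and a tool call to move; the robot and the scene stay as the last step left them, time stands still between calls to the robot, and variables do not carry over. Pictures are saved under pics/ and viewed, at most 14 in all, crops included, and the job is handed in when it is done.

Besides the shell and the picture viewer there is one more tool, called after "Request:" as name([rows], argument=value, ...), one row to a line, values as JSON. arm_command: Moves the arm, as the interface text tells. Shift numbers are shares of 0.5 m and turn numbers shares of 120 degrees, none past 1 either way. Its arguments: {"type":"object","properties":{"targets":{"type":"array"},"claw":{"type":"number"}},"required":["targets"]}

```bash
mkdir -p pics; ls
python3 - <<'E'
from bench import robot
import cv2,numpy as np
np.set_printoptions(precision=4,suppress=True)
for n in ("scene","top"):
    cv2.imwrite(f"pics/{n}0.png",robot.snapshot(n)[:,:,::-1])
for n in ("scene","top","wrist"): print(n,robot.camera_info(n))
print(robot.get_obs())
E
```

```text
pics
scene {'vfov': 51.12685509456519, 'cx': 316.765412852997, 'cy': 193.25631705911297, 'extrinsics': array([[ 0.8037, -0.4176,  0.4238,  1.1495],
       [ 0.5949,  0.5734, -0.5633, -0.8191],
       [-0.0078,  0.7048,  0.7093,  1.0827],
       [ 0.    ,  0.    ,  0.    ,  1.    ]])}
top {'vfov': 42.999590876243786, 'cx': 305.87852515569347, 'cy': 196.85234707796215, 'extrinsics': array([[-0.0214,  0.9956, -0.0908,  0.3991],
       [-0.9997, -0.0206,  0.0101,  0.006 ],
       [ 0.0082,  0.091 ,  0.9958,  1.8105],
       [ 0.    ,  0.    ,  0.    ,  1.    ]])}
wrist {'vfov': 68.51985627502161, 'cx': 316.23044308327337, 'cy': 199.18240445374576, 'T_tool_cam': array([[-0.0008,  0.9602,  0.2792,  0.0808],
       [ 1.    ,  0.0008,  0.0001, -0.0008],
       [-0.0001,  0.2792, -0.9602, -0.1798],
       [ 0.    ,  0.    ,  0.    ,  1.    ]])}
{'time': 0.1, 'joint_positions': array([ 1.1059,  0.0879,  1.3721, -0.    ,  1.6836, -0.1031]), 'qvel': array([ 0.0001, -0.0021, -0.0026, -0.    ,  0.0005,  0.0018]), 'joint_torque': array([  0.0019, -34.1251, -30.3303,   0.072 ,   0.0304,  -0.0001]), 'tool_pos': array([0.1945, 0.5139, 0.2045]), 'ee_rot': array([-3.1397, -0.0002,  2.7798]), 'wrist_force': array([ 0.5059, -0.1641, -0.3747]), 'wrist_torque': array([0.0105, 0.0535, 0.0423]), 'finger_force': 0.0, 'width': 0.09400122071870472}
```

View pics/top0.png

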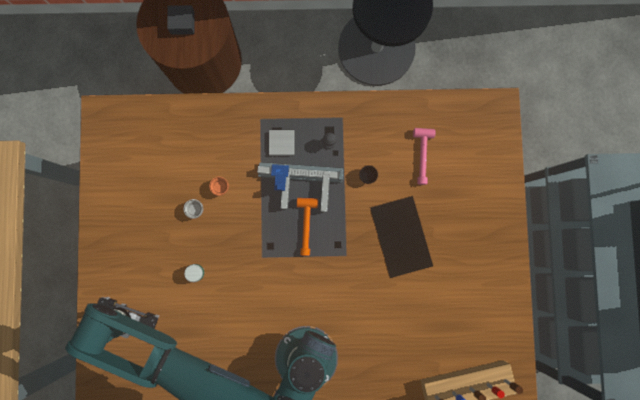

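View pics/scene0.png

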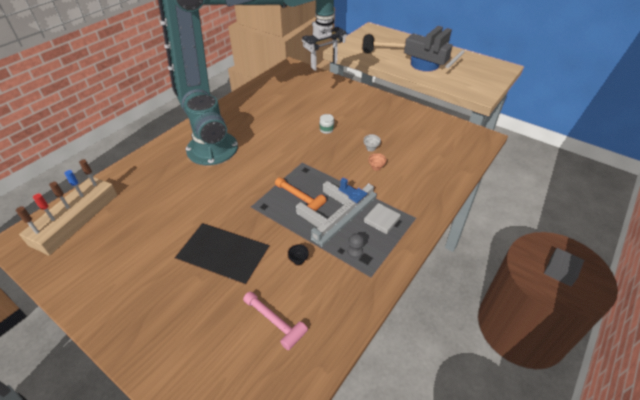

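Top view: copper cup at (218,187), steel cup at (193,209), no brass cup. The tin is at (193,273), hammer head at (307,203), blue slider at (280,177), black cup at (368,174), mat around (401,237). The scene view agrees, with the cups at (377,160), (372,142) and (298,254).

```bash
cat > h.py <<'E'
from bench import robot
import cv2,numpy as np
from scipy.spatial.transform import Rotation as Ro
np.set_printoptions(precision=4,suppress=True)
def pose(o):
    T=np.eye(4);T[:3,:3]=Ro.from_euler('xyz',o['ee_rot']).as_matrix();T[:3,3]=o['tool_pos'];return T
def snap(n,save=None):
    "image (BGR) and camera: (f,cx,cy,T)"
    i=robot.camera_info(n);o=robot.get_obs();im=robot.snapshot(n)[:,:,::-1].copy()
    T=pose(o)@i['T_tool_cam'] if n=='wrist' else i['extrinsics']
    if save: cv2.imwrite(f'pics/{save}.png',im)
    return im,(200/np.tan(np.radians(i['vfov']/2)),i['cx'],i['cy'],T)
def ray(c,p):
    f,cx,cy,T=c;d=T[:3,:3]@np.array([(p[0]-cx)/f,-(p[1]-cy)/f,-1]);return T[:3,3],d
def onplane(c,p,z):
    o,d=ray(c,p);return o+d*(z-o[2])/d[2]
def tri(c1,p1,c2,p2):
    o,d=ray(c1,p1);q,e=ray(c2,p2);s=np.linalg.lstsq(np.c_[d,-e],q-o,rcond=None)[0]
    a=o+d*s[0];b=q+e*s[1];return (a+b)/2,np.linalg.norm(a-b)
def proj(c,P):
    f,cx,cy,T=c;q=T[:3,:3].T@(np.array(P)-T[:3,3]);return np.array([cx+f*q[0]/-q[2],cy-f*q[1]/-q[2]])
H={'orange':((5,170,120),(17,255,255)),'copper':((3,60,60),(14,200,255)),'blue':((105,130,50),(125,255,255)),'black':((0,0,0),(180,255,45))}
def blobs(im,col,box=None,amin=30):
    m=cv2.inRange(cv2.cvtColor(im,cv2.COLOR_BGR2HSV),*map(np.array,H[col]))
    if box: k=np.zeros_like(m);x0,y0,x1,y1=box;k[y0:y1,x0:x1]=255;m&=k
    n,l,s,c=cv2.connectedComponentsWithStats(m)
    return [(s[i],c[i],l==i) for i in sorted(range(1,n),key=lambda i:-s[i][4]) if s[i][4]>=amin]
E
python3 - <<'E'
from h import *
t,ct=snap('top');s,cs=snap('scene')
for nm,a,b in [('copper',(218,187),(377,160)),('steel',(193,209),(372,142)),('master',(368,174),(298,254)),('tin',(193,273),(327,123)),('head',(307,203),(317,201)),('butt',(305,252),(280,183)),('grip',(280,177),(350,188)),('pinkhead',(424,132),(293,334))]:
    print(nm,tri(ct,a,cs,b),onplane(ct,a,.045))
for p in [(371,208),(412,197),(433,264),(391,277)]: print('mat',onplane(ct,p,.003))
for col,box in [('orange',(260,190,350,260)),('copper',(200,170,235,200)),('blue',(260,150,300,200)),('black',(350,160,385,190))]:
    print(col,[(b[0],b[1]) for b in blobs(t,col,box,15)][:3])
for n,im in(('t',t),('s',s)):
  for p in [(193,209),(218,187)]: print(im[p[1],p[0]])
E
```

```text
copper (array([0.6021, 0.296 , 0.0324]), np.float64(0.0008485771561203076)) [0.601  0.2942 0.045 ]
steel (array([0.5266, 0.3847, 0.0284]), np.float64(0.001018687242407922)) [0.5258 0.3814 0.045 ]
master (array([ 0.6361, -0.2338,  0.0369]), np.float64(0.0031321665534455156)) [ 0.6362 -0.2317  0.045 ]
tin (array([0.3037, 0.3848, 0.0278]), np.float64(0.0018613057180595753)) [0.3053 0.3817 0.045 ]
head (array([ 0.5416, -0.0141,  0.029 ]), np.float64(0.004632551145205892)) [ 0.5385 -0.0154  0.045 ]
butt (array([ 0.3679, -0.0054,  0.0116]), np.float64(0.000946681760073203)) [ 0.3688 -0.0048  0.045 ]
grip (array([0.6255, 0.074 , 0.072 ]), np.float64(0.006891264489835616)) [0.6318 0.0772 0.045 ]
pinkhead (array([ 0.7841, -0.4415,  0.0261]), np.float64(0.00539307982066904)) [ 0.782 -0.435  0.045]
mat [ 0.5192 -0.2441  0.003 ]
mat [ 0.5556 -0.3923  0.003 ]
mat [ 0.3161 -0.4571  0.003 ]
mat [ 0.2738 -0.3066  0.003 ]
orange [(array([297, 198,  21,  58, 472], dtype=int32), array([306.3199, 220.875 ]))]
copper [(array([200, 170,  35,  30, 729], dtype=int32), array([217.1427, 185.214 ]))]
blue [(array([272, 165,  16,  25, 287], dtype=int32), array([279.7282, 175.5192]))]
black []
[155 160 160]
[ 76 119 203]
[ 86 121 163]
[ 89 124 166]
```

Request:
arm_command([
  [0.6,-1,0.2,0.15],
  [0.6,-1,0.2,0.15],
  [0.6,-1,0.2,0.15],
  [0.6,-1,0.2,0.15],
  [0.6,-1,0.2,0.15],
  [0.6,-1,0.2,0.15],
  [0.6,-1,0.2,0.15],
  [0.6,-1,0.2,0.15],
])

```text
time: 0.87
tool_pos: [0.3619, 0.2347, 0.2615]
ee_rot: [3.141, 0.0, 3.094]
wrist_force: [0.8, 0.7, -0.0]
width: 0.094
finger_force: 0.0
```

Request:
arm_command([
  [0.28,-0.46,0.08,0],
  [0.28,-0.46,0.08,0],
  [0.28,-0.46,0.08,0],
  [0.28,-0.46,0.08,0],
  [0.28,-0.46,0.08,0],
  [0.28,-0.46,0.08,0],
  [0.28,-0.46,0.08,0],
  [0.28,-0.46,0.08,0],
])

```text
time: 1.53
tool_pos: [0.5033, 0.0026, 0.3005]
ee_rot: [-3.14, -0.0, 3.088]
wrist_force: [-0.9, 1.1, -0.6]
width: 0.0937
finger_force: 0.0
```

Run:
```python
from h import *
im,c=snap('wrist','w1'); print(robot.get_obs()['tool_pos'],robot.get_obs()['ee_rot'])
cv2.imwrite('pics/w1b.png',cv2.resize(im,None,fx=1.25,fy=1.25))
import pickle;pickle.dump((im,c),open('w1.pkl','wb'))
```

```text
[0.5021 0.0048 0.3004] [ 3.1413 -0.0014  3.0901]
```

View pics/w1b.png

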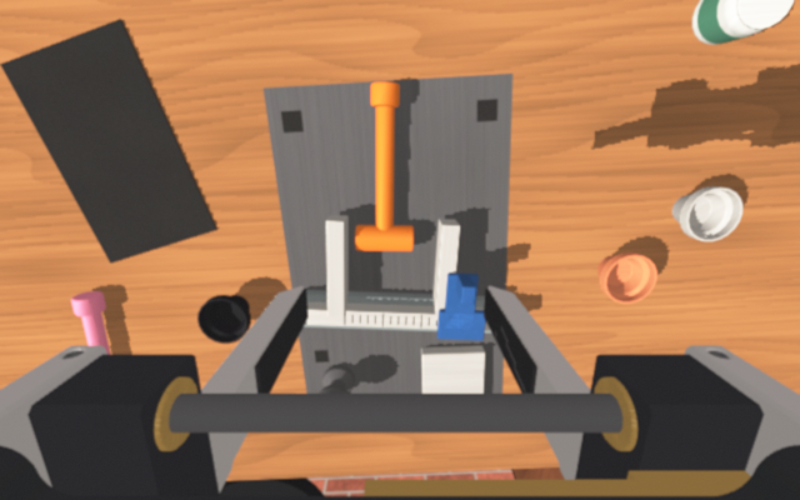

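The wrist view (1.25x scaled) shows the hammer at (385,95)–(385,238), the jaws at x≈336 and 447, and the blue slider at (462,305). Copper cup is at (628,278), steel at (710,213), master at (224,318), and the mat is top-left. I'll compute the hammer and mat poses from it.

```bash
cat >> h.py <<'E'
def hammer(im,c,z=.017,box=None):
    "head centre, direction, origin from orange blob: rays onto plane z"
    b=blobs(im,'orange',box,200)[0];ys,xs=np.nonzero(b[2])
    P=np.array([onplane(c,p,z)[:2] for p in np.c_[xs,ys]])
    # handle points: fit line to middle stretch
    v=np.linalg.svd(P-P.mean(0),full_matrices=False)[2][0]; 
    s=(P-P.mean(0))@v; w=np.array([np.ptp(((P-P.mean(0))@[-v[1],v[0]])[(s>a)&(s<=a+.005)]) if ((s>a)&(s<=a+.005)).any() else 0 for a in np.arange(s.min(),s.max(),.005)])
    if w.argmax()<len(w)/2: v=-v;s=-s
    k=(s>s.max()-.155)&(s<s.max()-.055);Q=P[k]
    d=np.linalg.svd(Q-Q.mean(0),full_matrices=False)[2][0];d*=np.sign(d@v)
    t=(P-Q.mean(0))@d
    return Q.mean(0),d,Q.mean(0)+d*(t.max()-.057),np.ptp(t)
E
python3 - <<'E'
from h import *
import pickle;im,c=pickle.load(open('w1.pkl','rb'))
m,d,o,L=hammer(im,c);print('hammer',m,d,np.degrees(np.arctan2(d[1],d[0])),o,L)
M=[onplane(c,np.array(p)/1.25,.003) for p in [(3,65),(123,20),(216,229),(111,262)]];print(np.array(M));print(np.mean(M,0))
for nm,p,z in [('copper',(628,278),.046),('steel',(710,212),.046),('master',(224,318),.046),('Fnear',(346,221),.048),('Snear',(439,221),.048),('Ffar',(346,300),.048),('Sfar',(434,290),.048)]: print(nm,onplane(c,np.array(p)/1.25,z))
E
```

```text
hammer [ 0.4534 -0.0066] [ 0.9976 -0.0688] -3.944917137578895 [ 0.501  -0.0099] 0.20461871348316285
[[ 0.3092 -0.4532  0.003 ]
 [ 0.2706 -0.299   0.003 ]
 [ 0.5201 -0.2392  0.003 ]
 [ 0.5582 -0.3917  0.003 ]]
[ 0.4145 -0.3458  0.003 ]
copper [0.6022 0.2896 0.046 ]
steel [0.5227 0.3772 0.046 ]
master [ 0.6298 -0.2294  0.046 ]
Fnear [ 0.5096 -0.0583  0.048 ]
Snear [0.5156 0.0531 0.048 ]
Ffar [ 0.6121 -0.0678  0.048 ]
Sfar [0.6044 0.0449 0.048 ]
```

Request:
arm_command([
  [-0.02,-0.028,-0.08,-0.008],
  [-0.02,-0.028,-0.16,-0.008],
  [-0.02,-0.028,-0.24,-0.008],
  [-0.02,-0.028,-0.32,-0.008],
  [-0.02,-0.028,-0.4,-0.008],
  [-0.02,-0.028,-0.46,-0.008],
  [-0.02,-0.028,-0.5,-0.008],
  [-0.02,-0.028,-0.5,-0.008],
], claw=0.5)

```text
time: 2.25
tool_pos: [0.4864, -0.0053, 0.0456]
ee_rot: [3.14, -0.011, 3.079]
wrist_force: [0.4, -0.2, -0.3]
width: 0.0473
finger_force: 0.0
```

Run:
```python
from h import *
im,c=snap('wrist','w2');o=robot.get_obs();print(o['tool_pos'],o['ee_rot'],o['width'])
m,d,oo,L=hammer(im,c);print(m,d,oo,L)
```

```text
[ 0.4886 -0.0057  0.0487] [ 3.1406 -0.0063  3.0789] 0.04714257221452457
[ 0.4597 -0.005 ] [ 0.9946 -0.1034] [ 0.5066 -0.0099] 0.21123802715270046
```

Request:
arm_command([
  [0,0,-0.04,0],
  [0,0,-0.07,0],
  [0,0,-0.088,0],
  [0,0,-0.088,0],
  [0,0,-0.088,0],
])

```text
time: 2.72
tool_pos: [0.4923, -0.0071, 0.0084]
ee_rot: [3.141, 0.002, 3.078]
wrist_force: [-0.2, 0.8, 0.0]
width: 0.0468
finger_force: 0.0
```

Request:
arm_command([
  [0,0,0,0],
  [0,0,0,0],
  [0,0,0,0],
  [0,0,0,0],
  [0,0,0,0],
  [0,0,0,0],
  [0,0,0,0],
], claw=1)

```text
time: 3.3
tool_pos: [0.4923, -0.0086, 0.0082]
ee_rot: [-3.14, 0.002, 3.077]
wrist_force: [-0.8, -3.7, 6.3]
width: 0.0208
finger_force: 30.0
```

Request:
arm_command([
  [0,0,0.06,0],
  [0,0,0.13,0],
  [0,0,0.2,0],
  [0,0,0.2,0],
  [-0.01,-0.06,0.2,0],
  [-0.03,-0.13,0.2,0.03],
  [-0.05,-0.2,0.2,0.08],
  [-0.086,-0.27,0.2,0.147],
])

```text
time: 3.97
tool_pos: [0.4498, -0.1388, 0.1046]
ee_rot: [3.139, -0.002, -2.922]
wrist_force: [0.4, -0.1, -3.7]
width: 0.0208
finger_force: 30.0
```

Run:
```python
from h import *
o=robot.get_obs();print(o['tool_pos'],o['ee_rot'],o['width'],o['wrist_force'],o['wrist_torque'])
```

```text
[ 0.4498 -0.1388  0.1046] [ 3.1387 -0.0017 -2.922 ] 0.020848701789919044 [ 0.4455 -0.1466 -3.7177] [-0.0517  0.0062  0.1042]
```

Request:
arm_command([
  [0,-0.08,0,0],
  [0,-0.16,0,0],
  [0,-0.24,0,0],
  [0,-0.32,0,0],
  [0,-0.39,0,0],
  [0,-0.39,-0.05,0],
  [0,-0.39,-0.1,0],
  [0,-0.39,-0.15,0],
])

```text
time: 4.63
tool_pos: [0.4499, -0.3328, 0.0287]
ee_rot: [3.138, -0.001, -2.93]
wrist_force: [0.3, -0.2, -4.8]
width: 0.0212
finger_force: 30.0
```

Request:
arm_command([
  [0,0,-0.02,0],
  [0,0,-0.038,0],
  [0,0,-0.042,0],
  [0,0,-0.042,0],
])

```text
time: 4.97
tool_pos: [0.4509, -0.3326, 0.011]
ee_rot: [3.14, 0.0, -2.928]
wrist_force: [0.5, 0.5, -2.3]
width: 0.021
finger_force: 30.0
```

Request:
arm_command([
  [0,0,-0.002,0],
  [0,0,-0.002,0],
  [0,0,-0.002,0],
  [0,0,0.04,0],
  [0,0,0.1,0],
  [0,0,0.18,0],
  [0,0,0.26,0],
  [0,0.06,0.34,0],
], claw=0.4)

```text
time: 5.63
tool_pos: [0.4514, -0.3117, 0.178]
ee_rot: [-3.136, 0.002, -2.932]
wrist_force: [0.5, 0.7, -0.1]
width: 0.0566
finger_force: 0.0
```

Request:
arm_command([
  [0.1,0.08,0.1,-0.05],
  [0.1,0.16,0.14,-0.1],
  [0.1,0.24,0.14,-0.144],
  [0.1,0.32,0.14,-0.144],
  [0.1,0.4,0.14,-0.144],
  [0.1,0.48,0.14,-0.144],
  [0.1,0.56,0.14,-0.144],
  [0.1,0.62,0.14,-0.144],
], claw=0)

```text
time: 6.3
tool_pos: [0.501, -0.007, 0.2457]
ee_rot: [3.141, 0.003, 3.053]
wrist_force: [0.8, 0.0, 0.5]
width: 0.0937
finger_force: 0.0
```

Request:
arm_command([
  [0,0,0,0],
  [0,0,0,0],
  [0,0,0,0],
])

```text
time: 6.55
tool_pos: [0.5011, -0.0091, 0.245]
ee_rot: [-3.141, 0.001, 3.054]
wrist_force: [0.1, -0.5, 0.1]
width: 0.094
finger_force: 0.0
```

Run:
```python
from h import *
import pickle
im,c=snap('wrist','w3');o=robot.get_obs();print(o['tool_pos'],o['ee_rot'],o['joint_positions'])
pickle.dump((im,c),open('w3.pkl','wb'))
cv2.imwrite('pics/w3b.png',cv2.resize(im[100:330,180:460],None,fx=2.6,fy=2.6,interpolation=cv2.INTER_CUBIC))
t,ct=snap('top');m=hammer(t,ct,.02,(365,185,440,285));print('hammer',m)
```

```text
[ 0.501  -0.0098  0.2448] [-3.1411  0.001   3.0523] [-0.1325 -0.0272  1.411  -0.0005  1.7568 -1.6141]
hammer (array([ 0.4137, -0.3449]), array([0.9792, 0.2029]), array([ 0.4617, -0.3349]), np.float64(0.20382950673578407))
```

View pics/w3b.png

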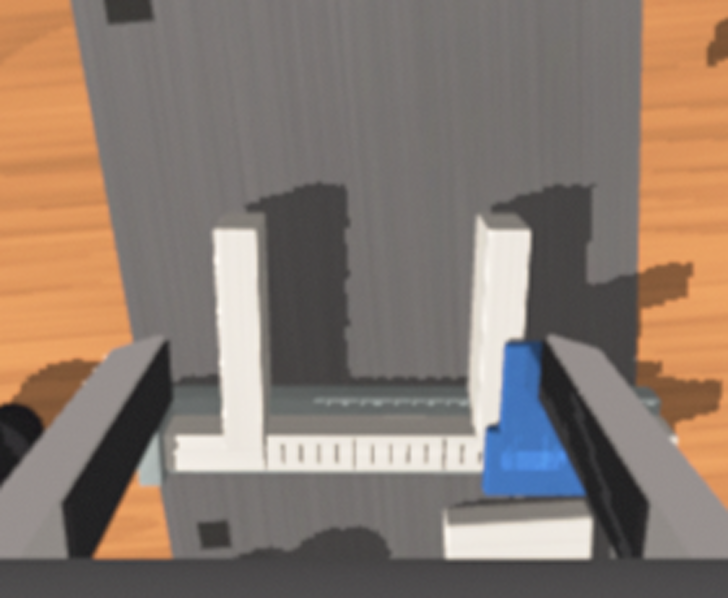

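The crop (2.6x, offset 180,100) shows the empty caliper. The fixed jaw's face top edge runs (258,228)–(266,432), the sliding jaw's from (485,228). The blue post is near (525,345), and the hammer now lies on the mat.

Run:
```python
from h import *
import pickle;im,c=pickle.load(open('w3.pkl','rb'));im1,c1=pickle.load(open('w1.pkl','rb'))
P=lambda x,y:np.array([180+x/2.6,100+y/2.6])
for n,p in [('Fnear',(259,228)),('Ffar',(266,432)),('FnearL',(215,228)),('FfarL',(223,432)),('Snear',(484,228)),('SnearR',(530,229)),('Sfar',(473,428))]: print(n,onplane(c,P(*p),.048))
print('tri Fnear',tri(c,P(259,228),c1,np.array((346,221))/1.25))
a=onplane(c,P(259,228),.048);b=onplane(c,P(266,432),.048);d=(b-a)[:2];print(np.degrees(np.arctan2(d[1],d[0])))
b=blobs(im,'blue',None,30);print([(x[0],x[1]) for x in b][:3])
for nm,q in [('corner post top',(507,341)),('r',(548,341))]: print(nm,onplane(c,P(*q),.094))
# shadow/scale check: beam far/near edge
for q in [(270,472),(480,470),(270,434),(470,434)]: print(onplane(c,P(*q),.045))
```

```text
Fnear [ 0.5096 -0.0596  0.048 ]
Ffar [ 0.6249 -0.07    0.048 ]
FnearL [ 0.5077 -0.0819  0.048 ]
FfarL [ 0.6228 -0.0936  0.048 ]
Snear [0.5197 0.0543 0.048 ]
SnearR [0.5223 0.0776 0.048 ]
Sfar [0.6325 0.0437 0.048 ]
tri Fnear (array([ 0.5091, -0.0586,  0.0502]), np.float64(0.0012233292280452864))
-5.165265238341058
[(array([ 366,  232,   39,   58, 1296], dtype=int32), array([381.9668, 267.186 ]))]
corner post top [0.5628 0.0558 0.094 ]
r [0.5645 0.0748 0.094 ]
[ 0.6518 -0.0713  0.045 ]
[0.661  0.0468 0.045 ]
[ 0.628  -0.0685  0.045 ]
[0.6378 0.0422 0.045 ]
```

Run:
```python
from h import *
import pickle;im,c=pickle.load(open('w3.pkl','rb'))
O=np.array([.5455,-.0623,0]);ux=np.array([.9959,-.0906,0]);uy=np.array([.0906,.9959,0])
for z in (.094,.056):
  for x,y in [(24,135),(24,151),(46,135),(46,151)]: print(z,x,y,(proj(c,O+ux*x/1e3+uy*y/1e3+[0,0,z])-[180,100])*2.6)
```

```text
0.094 24 135 [538.3021 375.4788]
0.094 24 151 [572.1564 375.5544]
0.094 46 135 [535.1011 417.4305]
0.094 46 151 [568.3859 417.5044]
0.056 24 135 [521.4274 344.1866]
0.056 24 151 [552.1738 344.2556]
0.056 46 135 [518.7741 382.8246]
0.056 46 151 [549.05   382.8921]
```

Request:
arm_command([
  [0.02,0.08,0,-0.06],
  [0.04,0.16,0,-0.12],
  [0.06,0.24,0,-0.18],
  [0.08,0.32,0,-0.24],
  [0.1,0.4,0,-0.3],
  [0.12,0.48,0,-0.36],
  [0.14,0.56,0,-0.42],
  [0.16,0.62,0,-0.48],
])

```text
time: 7.32
tool_pos: [0.5803, 0.2953, 0.2444]
ee_rot: [3.141, 0.0, 2.099]
wrist_force: [1.7, 1.2, 1.0]
width: 0.0939
finger_force: 0.0
```

Request:
arm_command([
  [0,0.06,0,-0.06],
  [0,0.06,0,-0.12],
  [0,0.06,0,-0.18],
  [0,0.06,0,-0.24],
  [0,0.06,-0.05,-0.27],
  [0,0.06,-0.05,-0.27],
  [0,0.06,-0.05,-0.27],
  [0,0.06,-0.05,-0.27],
])

```text
time: 7.98
tool_pos: [0.5798, 0.3241, 0.2195]
ee_rot: [-3.141, 0.0, 1.543]
wrist_force: [-0.2, 0.6, 0.4]
width: 0.094
finger_force: 0.0
```

Run:
```python
from h import *
import pickle
im,c=snap('wrist','w4');o=robot.get_obs();print(o['tool_pos'],o['ee_rot'],o['joint_positions'])
pickle.dump((im,c),open('w4.pkl','wb'))
```

```text
[0.5799 0.3245 0.2203] [ 3.1406 -0.0004  1.5429] [ 0.4249  0.3451  1.035  -0.0001  1.7603  0.4528]
```

View pics/w4.png

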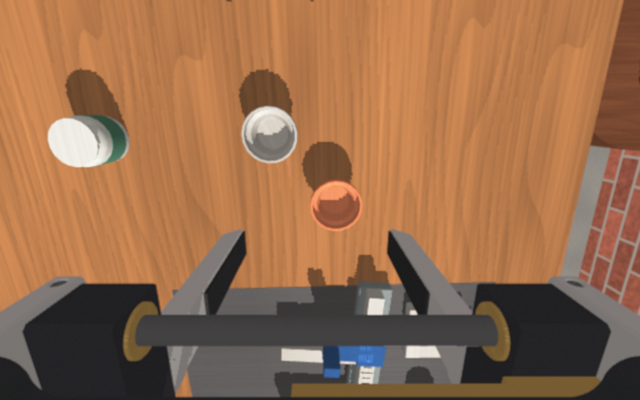

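The wrist view shows the copper rim centred near (337,205) at about 51 px across, and the steel rim near (270,134) at about 54 px.

```bash
cat >> h.py <<'E'
def rim(im,c,xy,z=.046,r=.033,save=None):
    "refine rim circle near xy at height z: resample plane top view (2 px/mm), Hough circle"
    n=200;g=np.array([[proj(c,[xy[0]+(n/2-v)*5e-4,xy[1]+(n/2-u)*5e-4,z]) for u in range(n)] for v in range(n)],np.float32)
    w=cv2.remap(im,g[...,0],g[...,1],cv2.INTER_LINEAR)
    if save: cv2.imwrite(f'pics/{save}.png',cv2.resize(w,None,fx=2,fy=2))
    best=[]
    for ch in cv2.split(cv2.GaussianBlur(w,(5,5),0)):
        k=cv2.HoughCircles(ch,cv2.HOUGH_GRADIENT_ALT,1,5,param1=80,param2=.6,minRadius=int(r*2000)-4,maxRadius=int(r*2000)+4)
        if k is not None: best+= [(xy[0]+(n/2-a[1])*5e-4,xy[1]+(n/2-a[0])*5e-4,a[2]*5e-4) for a in k[0][:2]]
    return np.array(best)
E
python3 - <<'E'
from h import *
import pickle;im,c=pickle.load(open('w4.pkl','rb'));im1,c1=pickle.load(open('w1.pkl','rb'))
for n,p,q in [('copper',(337,205),(628,278)),('steel',(270,134),(710,213))]:
    print(n,onplane(c,p,.046),tri(c,p,c1,np.array(q)/1.25)); x=onplane(c,p,.046)
    print(rim(im,c,x,save='rim_'+n)); print(rim(im1,c1,x))
x=onplane(c1,np.array((224,318))/1.25,.046);print('master',rim(im1,c1,x))
E
```

```text
copper [0.6054 0.2935 0.046 ] (array([0.6049, 0.2924, 0.0414]), np.float64(0.0016539924991703467))
[[0.6024 0.291  0.0329]
 [0.6034 0.2935 0.0328]
 [0.6029 0.2935 0.0328]
 [0.6144 0.297  0.0332]]
[[0.6024 0.2925 0.0326]
 [0.6024 0.2925 0.0324]
 [0.6034 0.2915 0.0338]]
steel [0.5273 0.3833 0.046 ] (array([0.5259, 0.3831, 0.0392]), np.float64(0.000840360294122619))
[[0.5243 0.3828 0.0326]
 [0.5278 0.3828 0.0327]
 [0.5248 0.3828 0.0328]
 [0.5328 0.3828 0.0329]]
[[0.5253 0.3838 0.0326]
 [0.5248 0.3738 0.0331]
 [0.5253 0.3838 0.0329]
 [0.5208 0.3743 0.0331]
 [0.5243 0.3828 0.0325]]
master [[ 0.6343 -0.2324  0.0323]
 [ 0.6328 -0.2319  0.0325]
 [ 0.6333 -0.2324  0.0321]]
```

Request:
arm_command([
  [0.046,-0.064,-0.06,-0.03],
  [0.046,-0.064,-0.12,-0.03],
  [0.046,-0.064,-0.18,-0.03],
  [0.046,-0.064,-0.24,-0.03],
  [0.046,-0.064,-0.28,-0.03],
  [0.046,-0.064,-0.28,-0.03],
  [0.046,-0.064,-0.28,-0.03],
])

```text
time: 8.62
tool_pos: [0.602, 0.293, 0.0793]
ee_rot: [-3.14, 0.001, 1.481]
wrist_force: [-0.1, -0.2, 0.5]
width: 0.094
finger_force: 0.0
```

Good; descend and grip.

Request:
arm_command([
  [0,0,-0.05,0],
  [0,0,-0.09,0],
  [0,0,-0.094,0],
  [0,0,-0.094,0],
])

```text
time: 8.95
tool_pos: [0.6026, 0.2935, 0.0337]
ee_rot: [3.141, -0.0, 1.481]
wrist_force: [0.6, 0.2, -0.5]
width: 0.094
finger_force: 0.0
```

Request:
arm_command([
  [0,0,0,0],
  [0,0,0,0],
  [0,0,0,0],
  [0,0,0,0],
  [0,0,0,0],
  [0,0,0,0],
], claw=1)

```text
time: 9.45
tool_pos: [0.6031, 0.2934, 0.0337]
ee_rot: [3.139, -0.001, 1.48]
wrist_force: [1.5, 0.2, 2.5]
width: 0.0642
finger_force: 29.9
```

Request:
arm_command([
  [0,0,0.04,0],
  [0,0,0.11,0],
  [0,0,0.18,0],
  [0,0,0.22,0],
  [-0.01,-0.07,0.22,0],
  [-0.05,-0.14,0.22,0],
  [-0.09,-0.21,0.22,0],
  [-0.109,-0.28,0.22,0],
])

```text
time: 10.12
tool_pos: [0.5444, 0.1523, 0.141]
ee_rot: [-3.137, 0.001, 1.482]
wrist_force: [0.0, -0.4, -3.2]
width: 0.0644
finger_force: 30.0
```

Request:
arm_command([
  [0,-0.07,0,0],
  [0,-0.14,0,0],
  [0,-0.21,0,0],
  [0,-0.28,0,0],
  [0,-0.33,0,0],
  [0,-0.358,0,0],
  [0,-0.358,0,0],
  [0,-0.358,0,0],
])

```text
time: 10.78
tool_pos: [0.5468, -0.0259, 0.1414]
ee_rot: [-3.139, -0.001, 1.479]
wrist_force: [-0.3, -0.3, -2.8]
width: 0.0635
finger_force: 30.0
```

Run:
```python
from h import *
import pickle
im,c=snap('wrist','w5');o=robot.get_obs();print(o['tool_pos'],o['ee_rot'],o['width'])
pickle.dump((im,c),open('w5.pkl','wb'))
```

```text
[ 0.547  -0.025   0.1416] [-3.1398 -0.0012  1.4802] 0.06359404130485659
```

View pics/w5.png

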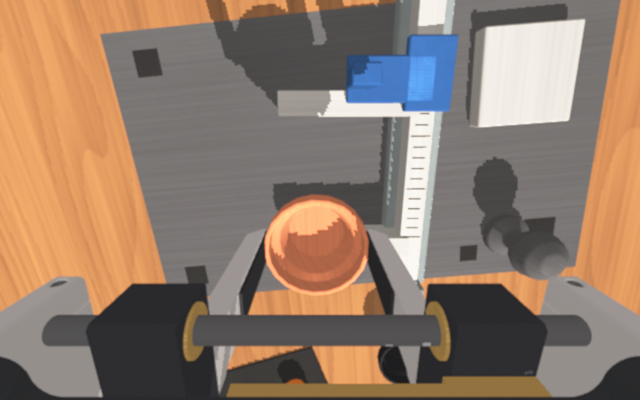

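The wrist view shows the copper cup held upright at (317,245), the sliding jaw's face corner near (278,116), and the post top around (368,72). The jaws are clear.

Run:
```python
from h import *
import pickle;im,c=pickle.load(open('w5.pkl','rb'))
z=.1416-.0337+.046
x=onplane(c,(317,245),z);print(x,rim(im,c,x,z,save='rimh'))
O=np.array([.5455,-.0623,0]);A=np.array([[.9959,-.0906,0],[.0906,.9959,0],[0,0,1]])
for n,p,zz in [('Sface near',(278,116),.048),('Snear back',(278,92),.048),('Sface far',(405,117),.048),('post blue corners',(347,56),.094),('',(347,102),.094),('beam',(410,112),.045),('beam',(437,112),.045)]:
    q=onplane(c,p,zz);print(n,q,A@(q-O))
cv2.imwrite('pics/w5c.png',cv2.resize(im[20:140,260:480],None,fx=3,fy=3,interpolation=cv2.INTER_CUBIC))
```

```text
[ 0.548  -0.0236  0.1539] [[ 0.547  -0.0256  0.0326]
 [ 0.5515 -0.0166  0.033 ]
 [ 0.546  -0.0251  0.033 ]
 [ 0.547  -0.0166  0.0326]
 [ 0.546  -0.0256  0.0329]
 [ 0.547  -0.0151  0.0327]]
Sface near [0.5203 0.0558 0.048 ] [-0.0358  0.1153  0.048 ]
Snear back [0.5229 0.0759 0.048 ] [-0.0351  0.1356  0.048 ]
Sface far [0.6335 0.0444 0.048 ] [0.0779 0.1142 0.048 ]
post blue corners [0.5799 0.0915 0.094 ] [0.0204 0.1562 0.094 ]
 [0.578  0.0607 0.094 ] [0.0212 0.1254 0.094 ]
beam [0.6388 0.0482 0.045 ] [0.0829 0.1185 0.045 ]
beam [0.663 0.046 0.045] [0.1073 0.1185 0.045 ]
```

View pics/w5c.png

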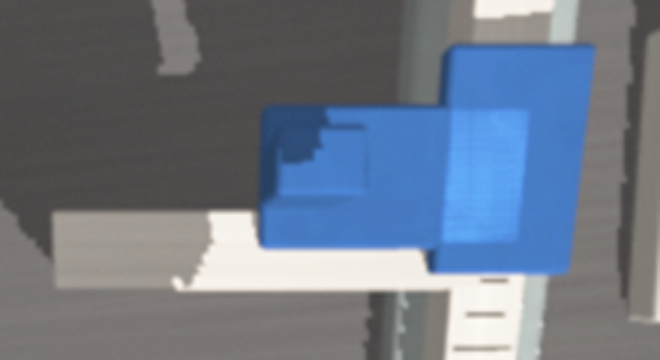

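Request:
arm_command([
  [0,0,-0.06,0],
  [0,0,-0.12,0],
  [0,0,-0.17,0],
  [0,0,-0.2,0],
  [0,0,-0.21,0],
  [0,0,-0.215,0],
  [0,0,-0.215,0],
  [0,0,-0.215,0],
])

```text
time: 11.5
tool_pos: [0.5489, -0.0253, 0.0363]
ee_rot: [3.138, 0.0, 1.481]
wrist_force: [-0.3, 0.3, -3.8]
width: 0.0636
finger_force: 30.0
```

Request:
arm_command([
  [0,0,-0.003,0],
  [0,0,-0.005,0],
  [0,0,-0.005,0],
  [0,0,-0.005,0],
])

```text
time: 11.83
tool_pos: [0.5487, -0.0257, 0.0338]
ee_rot: [3.139, -0.0, 1.48]
wrist_force: [0.5, 0.0, 1.0]
width: 0.0643
finger_force: 30.0
```

Request:
arm_command([
  [0,0,0,0],
  [0,0,0,0],
  [0,0,0,0],
  [0,0,0,0],
  [0,0,0.06,0],
  [0,0,0.14,0],
  [0.0,0,0.22,0],
  [0,0.06,0.3,0.06],
], claw=0)

```text
time: 12.5
tool_pos: [0.548, -0.0037, 0.1784]
ee_rot: [3.14, 0.003, 1.603]
wrist_force: [0.4, 0.2, 1.1]
width: 0.0938
finger_force: 0.0
```

Run:
```python
from h import *
import pickle;im,c=pickle.load(open('w5.pkl','rb'))
O=np.array([.5455,-.0623,0]);A=np.array([[.9959,-.0906,0],[.0906,.9959,0],[0,0,1]])
q=onplane(c,(367.5,73.7),.094);print(q,A@(q-O))
im,c=snap('wrist','w6');o=robot.get_obs();print(o['tool_pos'],o['ee_rot'])
b=blobs(im,'copper',(200,120,440,330));print([(x[0],x[1]) for x in b][:2]);x=onplane(c,b[0][1],.046);print(x,rim(im,c,x))
```

```text
[0.5938 0.0785 0.094 ] [0.0354 0.1446 0.094 ]
[0.5514 0.0024 0.1867] [ 3.126  -0.0015  1.6159]
[(array([ 215,  282,  203,   34, 5411], dtype=int32), array([307.2172, 300.5029])), (array([ 286,  177,   62,   60, 2763], dtype=int32), array([316.4672, 207.9225]))]
[ 0.5419 -0.1448  0.046 ] []
```

Request:
arm_command([
  [0.03,0.05,0,0.06],
  [0.06,0.1,0,0.12],
  [0.09,0.149,0,0.18],
  [0.09,0.149,0,0.24],
  [0.09,0.149,0,0.3],
  [0.09,0.149,0,0.36],
  [0.09,0.149,0,0.42],
  [0.09,0.149,0,0.48],
], claw=0.4)

```text
time: 13.22
tool_pos: [0.5925, 0.074, 0.1752]
ee_rot: [-3.141, -0.001, 2.612]
wrist_force: [-0.7, -0.1, -0.6]
width: 0.0562
finger_force: 0.0
```

Request:
arm_command([
  [0,0,0,0.06],
  [0,0,0,0.12],
  [0,0,0,0.18],
  [0,0,-0.05,0.202],
  [0,0,-0.07,0.202],
  [0,0,-0.07,0.202],
  [0,0,-0.07,0.202],
])

```text
time: 13.8
tool_pos: [0.5917, 0.0738, 0.1394]
ee_rot: [-3.141, -0.003, 3.027]
wrist_force: [-0.6, 0.4, -0.4]
width: 0.0565
finger_force: 0.0
```

Run:
```python
from h import *
import pickle
im,c=snap('wrist','w7');o=robot.get_obs();print(o['tool_pos'],o['ee_rot'],o['width'])
pickle.dump((im,c),open('w7.pkl','wb'))
```

```text
[0.5925 0.0738 0.1407] [ 3.1416 -0.0007  3.0274] 0.05620256489912955
```

View pics/w7.png

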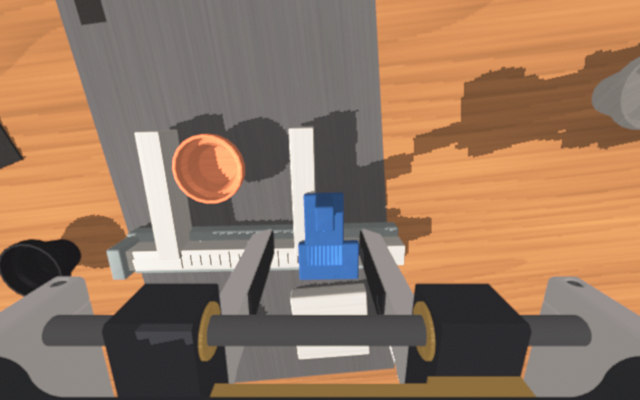

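The view shows copper standing upright between the jaws at (208,168), with the post at (324,218) between the open fingers.

Request:
arm_command([
  [0,0.01,-0.05,0.01],
  [0,0.01,-0.1,0.01],
  [0,0.01,-0.14,0.01],
  [0,0.01,-0.14,0.01],
  [0,0.01,-0.14,0.01],
])

```text
time: 14.27
tool_pos: [0.5923, 0.0788, 0.0707]
ee_rot: [-3.142, -0.001, 3.049]
wrist_force: [0.7, -0.2, -0.4]
width: 0.0565
finger_force: 0.0
```

Request:
arm_command([
  [0,0,0,0],
  [0,0,0,0],
  [0,0,0,0],
  [0,0,0,0],
  [0,0,0,0],
  [0,0,0,0],
  [0,0,0,0],
  [0,0,0,0],
], claw=1)

```text
time: 14.93
tool_pos: [0.5928, 0.0791, 0.0712]
ee_rot: [3.141, 0.001, 3.05]
wrist_force: [0.2, 0.6, 0.6]
width: 0.0155
finger_force: 30.0
```

Request:
arm_command([
  [-0.0009,-0.01,0,0],
  [-0.0022,-0.024,0,0],
  [-0.0036,-0.04,0,0],
  [-0.005,-0.055,0,0],
  [-0.0061,-0.067,0,0],
  [-0.0069,-0.076,0,0],
  [-0.0073,-0.08,0,0],
  [-0.0073,-0.08,0,0],
])

```text
time: 15.6
tool_pos: [0.589, 0.0375, 0.0711]
ee_rot: [-3.14, 0.001, 3.048]
wrist_force: [-0.9, -1.5, 3.8]
width: 0.0156
finger_force: 30.0
```

Request:
arm_command([
  [-0.0002,-0.002,0,0],
  [-0.0004,-0.004,0,0],
  [-0.0005,-0.006,0,0],
  [-0.0007,-0.008,0,0],
  [-0.0009,-0.01,0,0],
  [-0.0009,-0.01,0,0],
])

```text
time: 16.1
tool_pos: [0.5888, 0.035, 0.0712]
ee_rot: [3.139, 0.001, 3.05]
wrist_force: [0.4, 4.1, 4.1]
width: 0.0158
finger_force: 30.0
```

Request:
arm_command([
  [-0.0001,-0.0015,0,0],
  [-0.0003,-0.003,0,0],
  [-0.0004,-0.0045,0,0],
  [-0.0005,-0.006,0,0],
  [-0.0005,-0.006,0,0],
])

```text
time: 16.52
tool_pos: [0.5885, 0.0321, 0.0712]
ee_rot: [3.139, 0.001, 3.05]
wrist_force: [0.9, 4.1, 5.6]
width: 0.016
finger_force: 30.0
```

Request:
arm_command([
  [-0.0001,-0.001,0,0],
  [-0.0002,-0.002,0,0],
  [-0.0003,-0.003,0,0],
  [-0.0003,-0.003,0,0],
])

```text
time: 16.85
tool_pos: [0.5884, 0.0306, 0.0711]
ee_rot: [3.139, 0.001, 3.05]
wrist_force: [0.2, 3.6, 5.5]
width: 0.016
finger_force: 30.0
```

Request:
arm_command([
  [-0.0001,-0.001,0,0],
  [-0.0002,-0.002,0,0],
  [-0.0003,-0.003,0,0],
  [-0.0003,-0.003,0,0],
])

```text
time: 17.18
tool_pos: [0.5884, 0.03, 0.0712]
ee_rot: [3.138, 0.001, 3.051]
wrist_force: [0.9, 5.4, 5.4]
width: 0.016
finger_force: 30.0
```

Request:
arm_command([
  [0,-0.001,0,0],
  [-0.0001,-0.002,0,0],
  [-0.0001,-0.002,0,0],
  [-0.0001,-0.002,0,0],
])

```text
time: 17.52
tool_pos: [0.5883, 0.0299, 0.0711]
ee_rot: [3.136, 0.001, 3.051]
wrist_force: [0.5, 7.0, 5.0]
width: 0.016
finger_force: 30.0
```

Request:
arm_command([
  [0,-0.002,0,0],
  [0,-0.002,0,0],
  [0,-0.002,0,0],
  [0,-0.002,0,0],
  [0,-0.002,0,0],
  [0,-0.002,0,0],
  [0,-0.002,0,0],
  [0,-0.002,0,0],
])

```text
time: 18.18
tool_pos: [0.5883, 0.0298, 0.0711]
ee_rot: [3.135, 0.001, 3.051]
wrist_force: [0.5, 9.8, 3.9]
width: 0.0161
finger_force: 30.0
```

Run:
```python
from h import *
import pickle
im,c=snap('wrist','w8');o=robot.get_obs();print(o['tool_pos'],o['wrist_force'])
cv2.imwrite('pics/w8b.png',cv2.resize(im[80:330,120:440],None,fx=2,fy=2))
```

```text
[0.5883 0.0298 0.0712] [ 0.846  10.5957  4.7503]
```

View pics/w8b.png

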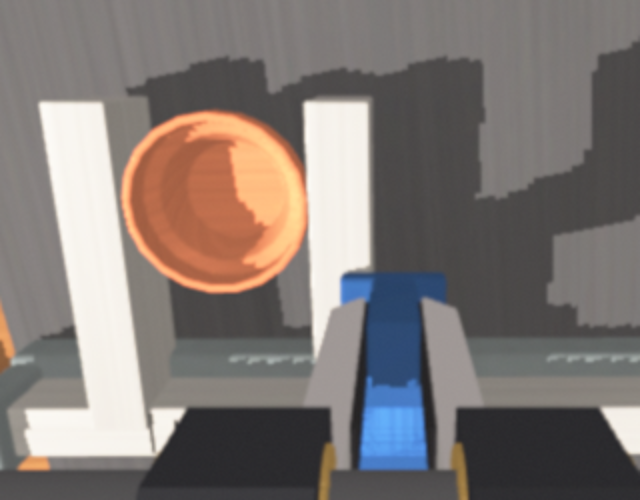

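Run:
```python
from h import *
im,c=snap('wrist');O=np.array([.5455,-.0623,0]);A=np.array([[.9959,-.0906,0],[.0906,.9959,0],[0,0,1]])
P=lambda x,y:np.array([120+x/2,80+y/2])
for n,p,z in [('Fnear',(104,100),.048),('Ffar mid',(127,300),.048),('Fbottom near',(150,97),.010),('Snear',(304,99),.048),('Sface mid',(310,250),.048),('cupL',(122,200),.046),('cupR',(307,200),.046)]:
    q=onplane(c,P(*p),z);print(n,q,A@(q-O))
x=onplane(c,P(214,201),.046);r=rim(im,c,x,save='r8');print([ (A@(np.r_[k[:2],0]-O),k[2]) for k in r])
```

```text
Fnear [ 0.5092 -0.0611  0.048 ] [-0.0363 -0.0021  0.048 ]
Ffar mid [ 0.5809 -0.0691  0.048 ] [ 0.0359 -0.0035  0.048 ]
Fbottom near [ 0.5101 -0.0606  0.01  ] [-0.0355 -0.0016  0.01  ]
Snear [0.515  0.0057 0.048 ] [-0.0366  0.065   0.048 ]
Sface mid [0.568  0.0008 0.048 ] [0.0166 0.0649 0.048 ]
cupL [ 0.5439 -0.0636  0.046 ] [-0.0015 -0.0014  0.046 ]
cupR [0.5499 0.0019 0.046 ] [-0.0014  0.0643  0.046 ]
[(array([0.0008, 0.0324, 0.    ]), np.float64(0.03275179862976074)), (array([-0.0125,  0.0297,  0.    ]), np.float64(0.03347828611731529)), (array([0.0003, 0.0328, 0.    ]), np.float64(0.03284589573740959)), (array([-0.0133,  0.0331,  0.    ]), np.float64(0.032889679074287415)), (array([0.0018, 0.0325, 0.    ]), np.float64(0.03274654597043991)), (array([-0.0019,  0.0402,  0.    ]), np.float64(0.03311677649617195))]
```

The crop shows both jaws on the collar: the cup spans x 122–306, the sliding jaw's face is at 305, and the measured gap is about 66–67 mm with 10 N. Now I'll open the jaw.

Request:
arm_command([
  [0.0005,0.005,0,0],
  [0.001,0.012,0,0],
  [0.002,0.024,0,0],
  [0.0035,0.04,0,0],
  [0.005,0.056,0,0],
  [0.0065,0.072,0,0],
  [0.008,0.088,0,0],
  [0.008,0.088,0,0],
])

```text
time: 18.95
tool_pos: [0.592, 0.0707, 0.0711]
ee_rot: [-3.142, 0.0, 3.051]
wrist_force: [-1.1, 2.1, 5.1]
width: 0.0158
finger_force: 30.0
```

Request:
arm_command([
  [0,0,0,0],
  [0,0,0,0],
  [0,0,0,0],
  [0,0,0,0],
  [0,0,0.05,0],
  [0,0,0.12,0],
  [0,0,0.19,-0.05],
  [-0.03,-0.06,0.22,-0.11],
], claw=0.4)

```text
time: 19.62
tool_pos: [0.5798, 0.0429, 0.1853]
ee_rot: [3.137, 0.007, 2.819]
wrist_force: [-0.7, -1.3, 0.7]
width: 0.0565
finger_force: 0.0
```

Request:
arm_command([
  [-0.02,-0.05,0,-0.06],
  [-0.04,-0.1,0,-0.12],
  [-0.055,-0.14,0,-0.18],
  [-0.055,-0.14,0,-0.24],
  [-0.055,-0.14,0,-0.3],
  [-0.055,-0.14,0,-0.36],
  [-0.055,-0.14,0,-0.42],
  [-0.055,-0.14,0,-0.48],
], claw=0)

```text
time: 20.28
tool_pos: [0.549, -0.0307, 0.1802]
ee_rot: [-3.141, -0.0, 1.813]
wrist_force: [0.6, -0.1, -0.7]
width: 0.0937
finger_force: 0.0
```

Request:
arm_command([
  [0,0,0,-0.06],
  [0,0,0,-0.12],
  [0,0,0,-0.16],
  [0,0,-0.03,-0.16],
  [0,0,-0.06,-0.16],
  [0,0,-0.06,-0.16],
  [0,0,-0.06,-0.16],
])

```text
time: 20.87
tool_pos: [0.5484, -0.0303, 0.1495]
ee_rot: [-3.139, 0.0, 1.484]
wrist_force: [0.2, -0.1, 0.7]
width: 0.0941
finger_force: 0.0
```

Run:
```python
from h import *
im,c=snap('wrist','w9');o=robot.get_obs();print(o['tool_pos'],o['ee_rot'])
x=[.5494,-.03];print(proj(c,[*x,.046]),rim(im,c,x,save='r9'))
```

```text
[ 0.5491 -0.0303  0.1506] [-3.1408  0.0001  1.4844]
[317.0423 197.0947] [[ 0.5489 -0.03    0.0321]
 [ 0.5494 -0.0295  0.0329]
 [ 0.5494 -0.0295  0.0327]]
```

Request:
arm_command([
  [0,0,-0.07,0],
  [0,0,-0.14,0],
  [0,0,-0.2,0],
  [0,0,-0.232,0],
  [0,0,-0.232,0],
  [0,0,-0.232,0],
])

```text
time: 21.42
tool_pos: [0.5494, -0.0303, 0.035]
ee_rot: [-3.141, 0.0, 1.485]
wrist_force: [0.4, -0.3, 1.2]
width: 0.0941
finger_force: 0.0
```

Request:
arm_command([
  [0,0,0,0],
  [0,0,0,0],
  [0,0,0,0],
  [0,0,0,0],
  [0,0,0,0],
  [0,0,0,0],
], claw=1)

```text
time: 21.92
tool_pos: [0.5489, -0.03, 0.0358]
ee_rot: [-3.141, -0.0, 1.485]
wrist_force: [-4.7, 2.2, 5.8]
width: 0.0642
finger_force: 30.0
```

Request:
arm_command([
  [0,0,0.06,0],
  [0,0,0.13,0],
  [0,0,0.2,0],
  [0,0,0.2,0],
  [0.03,-0.07,0.2,0],
  [0.06,-0.14,0.2,0],
  [0.09,-0.21,0.2,0],
  [0.12,-0.28,0.2,0],
])

```text
time: 22.58
tool_pos: [0.6092, -0.1712, 0.1325]
ee_rot: [-3.139, -0.001, 1.485]
wrist_force: [0.5, -0.2, -3.0]
width: 0.0641
finger_force: 30.0
```

Request:
arm_command([
  [0.03,-0.07,0,0],
  [0.049,-0.124,0,0],
  [0.049,-0.124,0,0],
  [0.049,-0.124,0,0],
  [0.049,-0.124,-0.04,0],
  [0.049,-0.124,-0.06,0],
  [0.049,-0.124,-0.06,0],
])

```text
time: 23.17
tool_pos: [0.6313, -0.2298, 0.0997]
ee_rot: [-3.133, -0.003, 1.486]
wrist_force: [-0.3, -0.2, -3.6]
width: 0.064
finger_force: 30.0
```

Run:
```python
from h import *
im,c=snap('scene','s10');o=robot.get_obs();print(o['tool_pos'],o['ee_rot'],o['width'],o['wrist_force'])
t,ct=snap('top','t10')
cv2.imwrite('pics/st10.png',np.vstack([cv2.resize(im[180:300,220:440],None,fx=2.2,fy=2.2,interpolation=cv2.INTER_CUBIC),cv2.resize(t[110:230,230:450],None,fx=2.2,fy=2.2,interpolation=cv2.INTER_CUBIC)]))
```

```text
[ 0.632  -0.2302  0.1015] [-3.1357 -0.0024  1.4859] 0.06423453193716294 [-0.0676 -0.4302 -3.812 ]
```

View pics/st10.png

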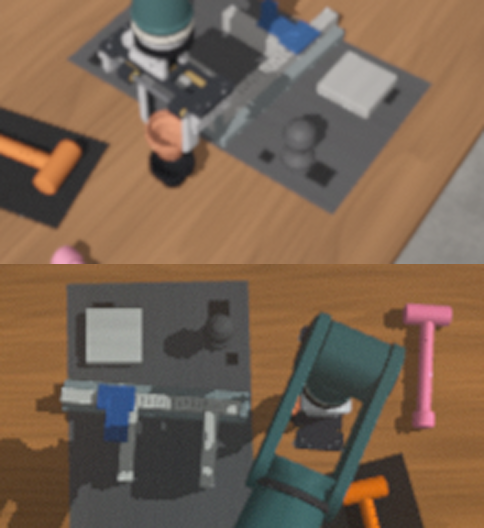

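The scene shows the copper cup held directly above the black tumbler at (170,150), and the other things in place.

Request:
arm_command([
  [0.002,-0.003,-0.03,0],
  [0.002,-0.003,-0.06,0],
  [0.002,-0.003,-0.08,0],
  [0.002,-0.003,-0.09,0],
  [0.002,-0.003,-0.09,0],
  [0.002,-0.003,-0.09,0],
])

```text
time: 23.77
tool_pos: [0.635, -0.2336, 0.0602]
ee_rot: [3.141, 0.0, 1.485]
wrist_force: [-0.1, 0.7, -2.5]
width: 0.0637
finger_force: 30.0
```

Request:
arm_command([
  [0,0,-0.005,0],
  [0,0,-0.01,0],
  [0,0,-0.014,0],
  [0,0,-0.014,0],
  [0,0,-0.014,0],
])

```text
time: 24.18
tool_pos: [0.6348, -0.2334, 0.0528]
ee_rot: [-3.142, -0.0, 1.485]
wrist_force: [-0.5, 1.5, -2.7]
width: 0.0635
finger_force: 30.0
```

Request:
arm_command([
  [0,0,-0.002,0],
  [0,0,-0.003,0],
  [0,0,-0.003,0],
  [0,0,-0.003,0],
])

```text
time: 24.52
tool_pos: [0.6348, -0.2334, 0.0519]
ee_rot: [3.141, -0.0, 1.485]
wrist_force: [-2.4, 2.5, 1.2]
width: 0.0641
finger_force: 30.0
```

Request:
arm_command([
  [0,0,0.001,0],
  [0,0,0.001,0],
  [0,0,0.001,0],
  [0,0,0.001,0],
  [0,0,0.06,0],
  [0,0,0.13,0],
  [0,0,0.2,0],
  [0,0,0.24,0],
], claw=0)

```text
time: 25.18
tool_pos: [0.6363, -0.2346, 0.1764]
ee_rot: [3.135, 0.003, 1.484]
wrist_force: [1.1, -0.2, 1.1]
width: 0.0939
finger_force: 0.0
```

Request:
arm_command([
  [0,0,0,0],
  [0,0,0,0],
  [0,0,0,0],
])

```text
time: 25.43
tool_pos: [0.6343, -0.2336, 0.1696]
ee_rot: [-3.14, -0.001, 1.484]
wrist_force: [-0.3, 0.5, -0.5]
width: 0.0936
finger_force: 0.0
```

Run:
```python
from h import *
im,c=snap('wrist','w11');o=robot.get_obs();print(o['tool_pos'],o['ee_rot'])
for z in(.062,.046): print(z,rim(im,c,[.6348,-.2334],z,save='r11_%d'%(z*1e3)))
a=cv2.imread('pics/r11_62.png');cv2.imwrite('pics/r11.png',np.hstack([a,cv2.resize(im[120:320,220:420],(400,400))]))
t,ct=snap('top');g=cv2.cvtColor(t,cv2.COLOR_BGR2GRAY);x=proj(ct,[.525,.383,.046]);print('steel px',x,rim(t,ct,[.525,.383],.046))
```

```text
[ 0.6339 -0.2334  0.1686] [-3.1379 -0.0012  1.4845]
0.062 [[ 0.6358 -0.2329  0.0329]
 [ 0.6358 -0.2324  0.0328]
 [ 0.6348 -0.2324  0.0326]]
0.046 [[ 0.6343 -0.2389  0.0332]
 [ 0.6333 -0.2319  0.0331]
 [ 0.6348 -0.2394  0.0334]
 [ 0.6338 -0.2304  0.0325]
 [ 0.6343 -0.2369  0.0331]]
steel px [192.4887 209.2306] [[0.528  0.382  0.0337]
 [0.529  0.381  0.0337]]
```

View pics/r11.png

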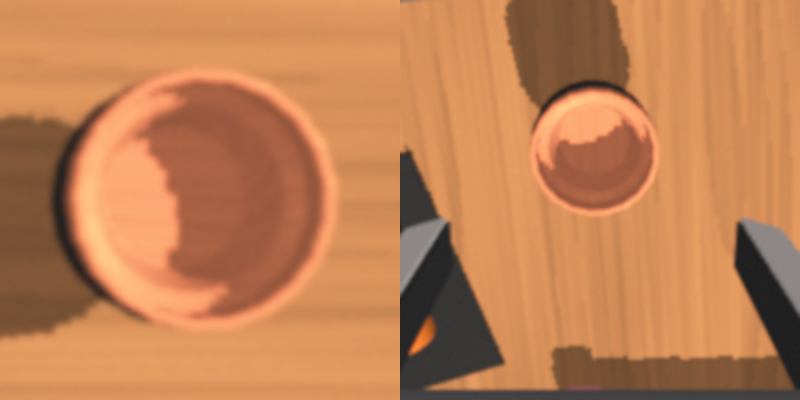

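The copper cup is nested fully home on the black one; its rim at 62 mm height measures the right diameter. Next is steel.

Request:
arm_command([
  [-0.01,0.08,0.05,0],
  [-0.03,0.16,0.06,0],
  [-0.05,0.24,0.06,0],
  [-0.07,0.32,0.06,0],
  [-0.09,0.4,0.06,0],
  [-0.12,0.48,0.06,0],
  [-0.14,0.56,0.06,0],
  [-0.16,0.64,0.06,0],
])

```text
time: 26.2
tool_pos: [0.554, 0.0842, 0.1992]
ee_rot: [-3.138, 0.001, 1.484]
wrist_force: [0.3, 0.7, 0.2]
width: 0.0936
finger_force: 0.0
```

Request:
arm_command([
  [-0.02,0.08,0,0],
  [-0.04,0.16,0,0],
  [-0.058,0.24,0,0],
  [-0.058,0.32,0,0],
  [-0.058,0.4,0,0],
  [-0.058,0.48,0,0],
  [-0.058,0.56,0,0],
  [-0.058,0.595,0,0],
])

```text
time: 26.87
tool_pos: [0.5249, 0.3843, 0.1981]
ee_rot: [-3.138, 0.001, 1.489]
wrist_force: [0.2, -1.0, -0.3]
width: 0.0941
finger_force: 0.0
```

Request:
arm_command([
  [0,0,-0.04,0],
  [0,0,-0.08,0],
  [0,0,-0.08,0],
  [0,0,-0.08,0],
])

```text
time: 27.2
tool_pos: [0.5253, 0.3792, 0.1578]
ee_rot: [-3.136, 0.004, 1.485]
wrist_force: [0.1, -0.1, -0.0]
width: 0.094
finger_force: 0.0
```

Run:
```python
from h import *
im,c=snap('wrist','w12');o=robot.get_obs();print(o['tool_pos'],o['ee_rot'])
print(proj(c,[.525,.383,.046]),rim(im,c,[.525,.383],save='r12'))
```

```text
[0.5263 0.3795 0.16  ] [-3.1393  0.0017  1.4844]
[315.7734 191.3356] [[0.526  0.3835 0.0329]
 [0.5255 0.391  0.0333]
 [0.5255 0.3825 0.0329]
 [0.526  0.3845 0.0327]]
```

Request:
arm_command([
  [0,0.007,-0.07,0],
  [0,0.007,-0.14,0],
  [0,0.007,-0.2,0],
  [0,0.007,-0.24,0],
  [0,0.007,-0.25,0],
  [0,0.007,-0.25,0],
])

```text
time: 27.75
tool_pos: [0.5264, 0.3828, 0.0353]
ee_rot: [-3.14, 0.001, 1.484]
wrist_force: [-0.8, 1.1, -0.2]
width: 0.094
finger_force: 0.0
```

Request:
arm_command([
  [0,0,0,0],
  [0,0,0,0],
  [0,0,0,0],
  [0,0,0,0],
  [0,0,0,0],
  [0,0,0,0],
], claw=1)

```text
time: 28.25
tool_pos: [0.5267, 0.3841, 0.0381]
ee_rot: [3.141, -0.001, 1.485]
wrist_force: [-3.2, -0.5, 5.0]
width: 0.0652
finger_force: 30.0
```

Request:
arm_command([
  [0,0,0,0],
  [0,0,0,0],
  [0,0,0,0],
  [0,0,-0.006,0],
  [0,0,-0.006,0],
  [0,0,-0.006,0],
], claw=0)

```text
time: 28.75
tool_pos: [0.5265, 0.3832, 0.0324]
ee_rot: [-3.141, 0.001, 1.485]
wrist_force: [0.4, 0.4, -0.7]
width: 0.0937
finger_force: 0.0
```

Request:
arm_command([
  [0,0,0,0],
  [0,0,0,0],
  [0,0,0,0],
  [0,0,0,0],
  [0,0,0,0],
  [0,0,0,0],
  [0,0,0,0],
], claw=1)

```text
time: 29.33
tool_pos: [0.5267, 0.3836, 0.0334]
ee_rot: [3.142, -0.0, 1.485]
wrist_force: [-1.2, -1.0, 0.3]
width: 0.0655
finger_force: 30.0
```

Request:
arm_command([
  [0,0,0.04,0],
  [0,0,0.11,0],
  [0,0,0.18,0],
  [0,-0.03,0.22,0],
  [0,-0.1,0.22,0],
  [0.01,-0.17,0.22,0],
  [0.02,-0.24,0.22,0],
  [0.03,-0.31,0.22,0],
])

```text
time: 30.0
tool_pos: [0.5412, 0.2271, 0.1425]
ee_rot: [-3.141, 0.001, 1.485]
wrist_force: [0.1, 0.0, -1.8]
width: 0.0655
finger_force: 30.0
```

Request:
arm_command([
  [0,-0.07,0,0],
  [0.014,-0.14,0,0],
  [0.014,-0.21,0,0],
  [0.014,-0.28,0,0],
  [0.014,-0.35,0,0],
  [0.014,-0.42,0,0],
  [0.014,-0.48,0,0],
  [0.014,-0.507,0,0],
])

```text
time: 30.67
tool_pos: [0.5481, -0.0288, 0.1424]
ee_rot: [-3.14, 0.002, 1.481]
wrist_force: [-0.7, 0.3, -2.6]
width: 0.0654
finger_force: 30.0
```

Request:
arm_command([
  [0,0,0,0],
  [0,0,0,0],
  [0,0,0,0],
])

```text
time: 30.92
tool_pos: [0.5486, -0.0237, 0.1428]
ee_rot: [-3.141, -0.001, 1.486]
wrist_force: [-0.3, 0.7, -2.6]
width: 0.065
finger_force: 30.0
```

Run:
```python
from h import *
im,c=snap('wrist','w13');o=robot.get_obs();print(o['tool_pos'],o['ee_rot'],o['width'])
z=o['tool_pos'][2]-.0334+.046;print(rim(im,c,o['tool_pos'][:2],z,save='r13'))
```

```text
[ 0.5487 -0.0235  0.143 ] [-3.1411 -0.0009  1.4863] 0.06526266355246534
[[ 0.5482 -0.024   0.0328]
 [ 0.5522 -0.016   0.0329]
 [ 0.5487 -0.024   0.0329]
 [ 0.5517 -0.0145  0.0329]
 [ 0.5477 -0.0235  0.033 ]
 [ 0.5517 -0.0165  0.0327]]
```

Request:
arm_command([
  [0,-0.006,-0.06,0],
  [0,-0.006,-0.12,0],
  [0,-0.006,-0.17,0],
  [0,-0.006,-0.2,0],
  [0,-0.006,-0.21,0],
  [0,-0.006,-0.216,0],
  [0,-0.006,-0.216,0],
  [0,-0.006,-0.216,0],
])

```text
time: 31.63
tool_pos: [0.55, -0.0276, 0.0368]
ee_rot: [3.139, 0.0, 1.486]
wrist_force: [-0.7, -0.1, -2.4]
width: 0.0654
finger_force: 30.0
```

Request:
arm_command([
  [0,0,-0.003,0],
  [0,0,-0.006,0],
  [0,0,-0.007,0],
  [0,0,-0.007,0],
])

```text
time: 31.97
tool_pos: [0.5498, -0.0281, 0.0333]
ee_rot: [3.139, -0.0, 1.485]
wrist_force: [-0.2, -0.4, 1.8]
width: 0.0653
finger_force: 30.0
```

Request:
arm_command([
  [0,0,0,0],
  [0,0,0,0],
  [0,0,0,0],
  [0,0,0,0],
  [0,0,0.06,0],
  [0,0,0.14,0],
  [0.0,0,0.22,0],
  [0,0.06,0.3,0.06],
], claw=0)

```text
time: 32.63
tool_pos: [0.5493, -0.006, 0.1776]
ee_rot: [3.14, 0.003, 1.607]
wrist_force: [1.2, -0.2, 0.3]
width: 0.0941
finger_force: 0.0
```

Request:
arm_command([
  [0.03,0.05,0,0.06],
  [0.06,0.1,0,0.12],
  [0.086,0.138,0,0.18],
  [0.086,0.138,0,0.24],
  [0.086,0.138,0,0.3],
  [0.086,0.138,0,0.36],
  [0.086,0.138,0,0.42],
  [0.086,0.138,0,0.48],
], claw=0.4)

```text
time: 33.3
tool_pos: [0.5917, 0.0661, 0.1747]
ee_rot: [-3.141, -0.001, 2.616]
wrist_force: [-0.5, -0.8, -0.6]
width: 0.0561
finger_force: 0.0
```

Request:
arm_command([
  [0,0,0,0.06],
  [0,0,0,0.12],
  [0,0,0,0.18],
  [0,0,-0.05,0.208],
  [0,0,-0.07,0.208],
  [0,0,-0.07,0.208],
  [0,0,-0.07,0.208],
])

```text
time: 33.88
tool_pos: [0.591, 0.066, 0.1388]
ee_rot: [-3.141, -0.003, 3.044]
wrist_force: [-0.2, -0.4, -0.2]
width: 0.0565
finger_force: 0.0
```

Run:
```python
from h import *
im,c=snap('wrist','w14');o=robot.get_obs();print(o['tool_pos'],o['ee_rot'],o['width'])
print('steel',rim(im,c,[.55,-.028],save='r14'))
print('copper',[(b[0],b[1]) for b in blobs(im,'blue',(250,150,420,290),100)][:2], proj(c,[.592,.0707,.094]))
```

```text
[0.5917 0.066  0.14  ] [ 3.1416 -0.0007  3.044 ] 0.05607688617380741
steel [[ 0.5515 -0.028   0.0329]
 [ 0.5485 -0.021   0.0327]
 [ 0.55   -0.028   0.033 ]
 [ 0.551  -0.028   0.0327]
 [ 0.5475 -0.0205  0.0329]]
copper [(array([ 296,  194,   60,   86, 3979], dtype=int32), array([323.7017, 240.5341]))] [323.4075 218.5637]
```

Request:
arm_command([
  [0,0.009,-0.05,0.003],
  [0,0.009,-0.1,0.003],
  [0,0.009,-0.138,0.003],
  [0,0.009,-0.138,0.003],
  [0,0.009,-0.138,0.003],
])

```text
time: 34.35
tool_pos: [0.5916, 0.0705, 0.0711]
ee_rot: [-3.142, -0.001, 3.051]
wrist_force: [0.1, 0.7, 0.4]
width: 0.0559
finger_force: 0.0
```

Request:
arm_command([
  [0,0,0,0],
  [0,0,0,0],
  [0,0,0,0],
  [0,0,0,0],
  [0,0,0,0],
  [0,0,0,0],
  [0,0,0,0],
  [0,0,0,0],
], claw=1)

```text
time: 35.02
tool_pos: [0.5919, 0.0705, 0.0714]
ee_rot: [3.141, 0.0, 3.052]
wrist_force: [0.1, -0.1, 1.6]
width: 0.0161
finger_force: 30.0
```

Request:
arm_command([
  [-0.0009,-0.01,0,0],
  [-0.0022,-0.024,0,0],
  [-0.0034,-0.037,0,0],
  [-0.0045,-0.05,0,0],
  [-0.0054,-0.06,0,0],
  [-0.006,-0.066,0,0],
  [-0.006,-0.066,0,0],
])

```text
time: 35.6
tool_pos: [0.5888, 0.036, 0.0714]
ee_rot: [-3.14, 0.0, 3.05]
wrist_force: [-0.7, -1.2, 2.9]
width: 0.0159
finger_force: 30.0
```

Request:
arm_command([
  [-0.0002,-0.002,0,0],
  [-0.0004,-0.004,0,0],
  [-0.0005,-0.006,0,0],
  [-0.0007,-0.008,0,0],
  [-0.0009,-0.01,0,0],
  [-0.0011,-0.012,0,0],
  [-0.0011,-0.012,0,0],
])

```text
time: 36.18
tool_pos: [0.5884, 0.0316, 0.0714]
ee_rot: [3.141, 0.0, 3.052]
wrist_force: [0.5, 1.5, 5.1]
width: 0.0162
finger_force: 30.0
```

Request:
arm_command([
  [-0.0001,-0.001,0,0],
  [-0.0002,-0.002,0,0],
  [-0.0003,-0.003,0,0],
  [-0.0004,-0.004,0,0],
  [-0.0004,-0.005,0,0],
  [-0.0005,-0.006,0,0],
])

```text
time: 36.68
tool_pos: [0.5882, 0.0295, 0.0714]
ee_rot: [3.14, 0.001, 3.052]
wrist_force: [-0.4, 5.5, 4.9]
width: 0.0159
finger_force: 30.0
```

Request:
arm_command([
  [0,-0.001,0,0],
  [0,-0.002,0,0],
  [0,-0.003,0,0],
  [0,-0.003,0,0],
])

```text
time: 37.02
tool_pos: [0.5882, 0.0293, 0.0714]
ee_rot: [3.137, 0.0, 3.052]
wrist_force: [-0.4, 7.8, 6.8]
width: 0.0161
finger_force: 30.0
```

Stiff contact again; press slightly more, hold, and check.

Request:
arm_command([
  [0,-0.002,0,0],
  [0,-0.002,0,0],
  [0,-0.002,0,0],
  [0,-0.002,0,0],
  [0,-0.002,0,0],
  [0,-0.002,0,0],
  [0,-0.002,0,0],
  [0,-0.002,0,0],
])

```text
time: 37.68
tool_pos: [0.5882, 0.0292, 0.0714]
ee_rot: [3.136, 0.0, 3.053]
wrist_force: [-0.0, 10.4, 5.2]
width: 0.0155
finger_force: 30.0
```

Run:
```python
from h import *
im,c=snap('wrist','w15');o=robot.get_obs();print(o['tool_pos'],o['wrist_force'])
print(rim(im,c,[.5495,-.03],save='r15'))
cv2.imwrite('pics/w15b.png',cv2.resize(im[80:330,120:440],None,fx=2,fy=2))
```

```text
[0.5882 0.0292 0.0714] [-1.085   8.791   5.1286]
[[ 0.55   -0.03    0.0329]
 [ 0.558  -0.0325  0.0332]
 [ 0.55   -0.03    0.0329]
 [ 0.536  -0.03    0.0333]
 [ 0.5485 -0.032   0.0331]
 [ 0.5365 -0.031   0.0334]]
```

View pics/w15b.png

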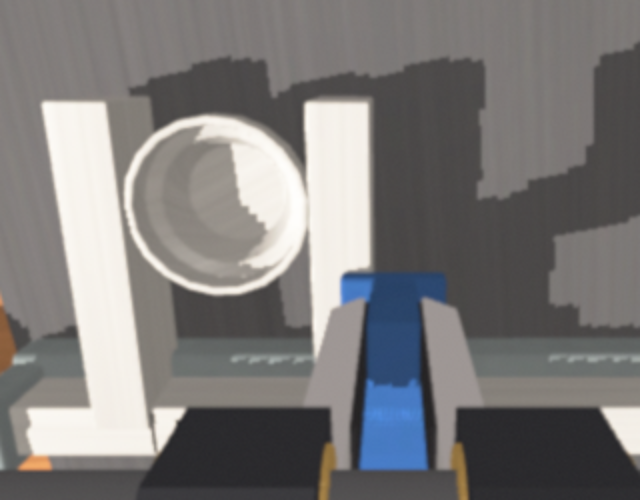

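The steel cup is held upright between both jaws (x 125–306, same as copper). I'll open the jaw and go to the cup at (.55,-.03).

Request:
arm_command([
  [0.0005,0.005,0,0],
  [0.001,0.012,0,0],
  [0.002,0.024,0,0],
  [0.0035,0.04,0,0],
  [0.005,0.056,0,0],
  [0.0065,0.072,0,0],
  [0.008,0.088,0,0],
  [0.008,0.088,0,0],
])

```text
time: 38.4
tool_pos: [0.5919, 0.0704, 0.0714]
ee_rot: [-3.141, -0.0, 3.052]
wrist_force: [-1.3, 1.4, 6.5]
width: 0.0159
finger_force: 30.0
```

Request:
arm_command([
  [0,0,0,0],
  [0,0,0,0],
  [0,0,0,0],
  [0,0,0,0],
  [0,0,0.05,0],
  [0,0,0.12,0],
  [0,0,0.19,-0.05],
  [-0.03,-0.06,0.22,-0.11],
], claw=0.4)

```text
time: 39.07
tool_pos: [0.58, 0.043, 0.1856]
ee_rot: [3.137, 0.007, 2.821]
wrist_force: [0.6, -0.1, 0.8]
width: 0.0564
finger_force: 0.0
```

Request:
arm_command([
  [-0.02,-0.05,0,-0.06],
  [-0.04,-0.1,0,-0.12],
  [-0.055,-0.14,0,-0.18],
  [-0.055,-0.14,0,-0.24],
  [-0.055,-0.14,0,-0.3],
  [-0.055,-0.14,0,-0.36],
  [-0.055,-0.14,0,-0.42],
  [-0.055,-0.14,0,-0.48],
], claw=0)

```text
time: 39.73
tool_pos: [0.5492, -0.0305, 0.1806]
ee_rot: [-3.141, 0.0, 1.815]
wrist_force: [0.3, -0.1, -0.2]
width: 0.0939
finger_force: 0.0
```

Request:
arm_command([
  [0,0,0,-0.06],
  [0,0,0,-0.12],
  [0,0,0,-0.16],
  [0,0,-0.03,-0.16],
  [0,0,-0.06,-0.16],
  [0,0,-0.06,-0.16],
  [0,0,-0.06,-0.16],
])

```text
time: 40.32
tool_pos: [0.5486, -0.0301, 0.1498]
ee_rot: [-3.139, 0.0, 1.486]
wrist_force: [-1.3, -0.1, 0.3]
width: 0.0939
finger_force: 0.0
```

Run:
```python
from h import *
im,c=snap('wrist','w16');o=robot.get_obs();print(o['tool_pos'],o['ee_rot'])
print(rim(im,c,[.55,-.03],save='r16'))
```

```text
[ 0.5493 -0.0302  0.151 ] [-3.1409  0.0001  1.4864]
[[ 0.548  -0.0315  0.0328]
 [ 0.5405 -0.031   0.0331]
 [ 0.55   -0.0295  0.0322]
 [ 0.548  -0.031   0.0326]]
```

Request:
arm_command([
  [0,0,-0.07,0],
  [0,0,-0.14,0],
  [0,0,-0.2,0],
  [0,0,-0.235,0],
  [0,0,-0.237,0],
  [0,0,-0.237,0],
])

```text
time: 40.87
tool_pos: [0.5494, -0.03, 0.0326]
ee_rot: [-3.141, 0.0, 1.487]
wrist_force: [-0.4, 0.2, 0.3]
width: 0.0941
finger_force: 0.0
```

Request:
arm_command([
  [0,0,0,0],
  [0,0,0,0],
  [0,0,0,0],
  [0,0,0,0],
  [0,0,0,0],
  [0,0,0,0],
], claw=1)

```text
time: 41.37
tool_pos: [0.5498, -0.03, 0.0339]
ee_rot: [3.14, 0.0, 1.487]
wrist_force: [-2.0, 0.4, 4.9]
width: 0.0655
finger_force: 29.8
```

Request:
arm_command([
  [0,0,0.06,0],
  [0,0,0.13,0],
  [0,0,0.2,0],
  [0,0,0.2,0],
  [0.03,-0.07,0.2,0],
  [0.06,-0.14,0.2,0],
  [0.09,-0.21,0.2,0],
  [0.12,-0.28,0.2,0],
])

```text
time: 42.03
tool_pos: [0.6094, -0.171, 0.1307]
ee_rot: [-3.14, -0.001, 1.487]
wrist_force: [0.3, 0.5, -2.9]
width: 0.0655
finger_force: 30.0
```

Request:
arm_command([
  [0.03,-0.07,0,0],
  [0.05,-0.126,0,0],
  [0.05,-0.126,0,0],
  [0.05,-0.126,0,0],
  [0.05,-0.126,0,0],
  [0.05,-0.126,-0.02,0],
  [0.05,-0.126,-0.02,0],
])

```text
time: 42.62
tool_pos: [0.6334, -0.2311, 0.1202]
ee_rot: [-3.138, -0.001, 1.488]
wrist_force: [-0.4, -0.1, -3.6]
width: 0.0651
finger_force: 30.1
```

Request:
arm_command([
  [0,-0.001,-0.03,0],
  [0,-0.001,-0.06,0],
  [0,-0.001,-0.08,0],
  [0,-0.001,-0.092,0],
  [0,-0.001,-0.092,0],
  [0,-0.001,-0.092,0],
])

```text
time: 43.12
tool_pos: [0.6344, -0.233, 0.0764]
ee_rot: [-3.141, -0.0, 1.487]
wrist_force: [0.1, 0.1, -3.0]
width: 0.0652
finger_force: 30.1
```

Request:
arm_command([
  [0,0,-0.004,0],
  [0,0,-0.008,0],
  [0,0,-0.01,0],
  [0,0,-0.01,0],
])

```text
time: 43.45
tool_pos: [0.6346, -0.2336, 0.0718]
ee_rot: [3.141, 0.0, 1.487]
wrist_force: [-0.4, 0.3, -1.6]
width: 0.0656
finger_force: 30.1
```

Request:
arm_command([
  [0,0,-0.004,0],
  [0,0,-0.008,0],
  [0,0,-0.011,0],
  [0,0,-0.011,0],
  [0,0,-0.011,0],
])

```text
time: 43.87
tool_pos: [0.6345, -0.2334, 0.0661]
ee_rot: [3.142, -0.0, 1.487]
wrist_force: [-1.3, -0.2, -2.1]
width: 0.0651
finger_force: 30.1
```

Request:
arm_command([
  [0,0,-0.002,0],
  [0,0,-0.003,0],
  [0,0,-0.003,0],
  [0,0,-0.003,0],
])

```text
time: 44.2
tool_pos: [0.6346, -0.2335, 0.066]
ee_rot: [3.141, 0.0, 1.487]
wrist_force: [-2.9, 1.2, 5.5]
width: 0.0653
finger_force: 30.2
```

Seated at the expected height (0.066). Release, rise and verify.

Request:
arm_command([
  [0,0,0.001,0],
  [0,0,0.001,0],
  [0,0,0.001,0],
  [0,0,0.001,0],
  [0,0,0.06,0],
  [0,0,0.13,0],
  [0,0,0.2,0],
  [0,0,0.24,0],
], claw=0)

```text
time: 44.87
tool_pos: [0.6358, -0.2341, 0.1891]
ee_rot: [3.136, 0.002, 1.487]
wrist_force: [0.3, -0.5, 0.4]
width: 0.0942
finger_force: 0.0
```

Request:
arm_command([
  [0,0.05,0.06,0],
  [0,0.1,0.1,0],
  [0,0.1,0.1,0],
  [0,0.1,0.1,0],
  [0,0.1,0.1,0],
])

```text
time: 45.28
tool_pos: [0.6343, -0.1838, 0.2334]
ee_rot: [-3.14, 0.0, 1.487]
wrist_force: [0.1, 0.2, 0.2]
width: 0.094
finger_force: 0.0
```

Run:
```python
from h import *
im,c=snap('wrist','w17')
print(rim(im,c,[.635,-.2327],.078,save='r17'))
t,ct=snap('top');s,cs=snap('scene')
print('hammer',hammer(t,ct,.02,(365,185,440,285)))
cv2.imwrite('pics/fin.png',np.vstack([cv2.resize(im[60:360,120:520],(520,390)),np.hstack([cv2.resize(s[170:320,150:350],(260,195)),cv2.resize(t[100:280,170:440],(260,195))])]))
```

```text
[[ 0.6355 -0.2337  0.033 ]
 [ 0.636  -0.2262  0.0328]
 [ 0.6335 -0.2347  0.0329]
 [ 0.638  -0.2282  0.033 ]
 [ 0.637  -0.2257  0.0329]
 [ 0.633  -0.2342  0.0328]]
hammer (array([ 0.4133, -0.3448]), array([0.9797, 0.2007]), array([ 0.4614, -0.3349]), np.float64(0.20353194643747197))
```

View pics/fin.png

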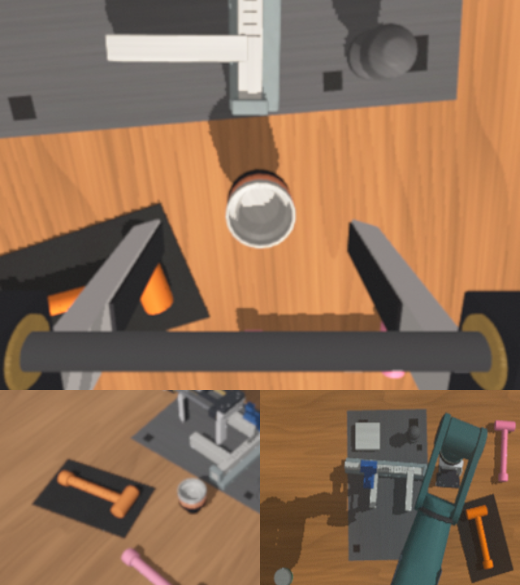

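The final views show the stack standing upright (steel in copper in black), the hammer inside the mat's edges, and the jaw open. No brass tumbler appeared in any view.

```bash
python3 -c "
from bench import robot
print(robot.close_job())"
```

```text
the job is handed in; nothing more can be done
None
```

The job is handed in: the orange hammer lies on the mat, copper then steel were gauged and nested on the black tumbler with the stack upright, and no brass tumbler was present.

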